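# Sweep union nuts off the sorting deck into the stock bin

### The arm

A 7-joint arm with a two-finger parallel gripper is mounted at the origin on the work surface. World frame = base frame: x ahead of the robot, y to its left, z up, the work surface at z = 0. Lengths are in m, angles in rad, forces in N, time in s.
With the tool pointing down it reaches from about 0.425 to 0.925 m from the base axis. Payload 6.8 kg.
Tool frame: the origin (TCP) lies on the mounting face of the last link; the fingertips stand 173 mm ahead of it and the grasp point (between the pads) lies 155 mm ahead of it; z points along the fingers, y is the direction in which the jaws open and shut (so a half turn about z gives the same grasp; the last joint's range is limited). The gripper opens to 85 mm and grips with 20 to 120 N. Pads are 22 mm wide; open, the fingers measure 114 mm over their backs; the gripper's body (76 mm by 85 mm) begins 54 mm behind the grasp point. The pads swing forward as they close: fully open they stand 13 mm farther back than shut.
Start: joints at [-1.4, 0.477, 0.022, 1.555, -0.011, 1.109, -0.083], TCP at [0.186, 0.649, 0.405] pointing down, gripper open.
Joint ranges: [-2.96, 2.96], [-0.34, 2.1], [-1.41, 1.46], [0.24, 2.44], [-1.37, 4.51], [0.17, 1.92], [-2.96, 2.96]. Speed limits (rad/s): [2.39, 2.39, 3.14, 3.14, 3.14, 3.14, 3.14].

### API

Orientations are given as a unit quaternion [w, x, y, z].
In Python, from plant import env gives the robot as it stands.
- The arm moves only by the tool arm_command, never from a script. Its arguments are lists of equal length, an entry for each row: "linear": the shift along the tool's x, y, z in mm, a list of three; "angular": the turn, a rotation vector about the tool's x, y, z in rad, a list of three; "grip": the finger opening in mm, from 0 to 85.4. In form: {"linear": [[tx, ty, tz], ...], "angular": [[ax, ay, az], ...], "grip": [grip, ...]}. A call has 1 to 12 rows; each row shifts and turns the pose as measured when the row begins, along the tool's axes as they then stand; what a row does not reach is not made up. A row lasts 1/10 s, in which the tool goes at most 50 mm and 8.59 degrees, less where a joint would pass 70% of its speed; a pose out of reach is approached as far as the arm can. A call with a gripper value outside its range is refused whole. The fingers move at their own pace and stop on an object; "force" is the grip in N (left out, the last holds). Time passes only in rows, so rows that do not move let the fingers close. It gives the time, the measured TCP pose, the force and the opening at its end, in the units of the state.
- env.observe(): the state, without advancing time (a new reading comes with each control period).
- env.get_image(name): name is "scene" or "top" or "wrist"; returns a dict with "color" (400x640x3 uint8, blue, green, red), "mtx" (3x3 intrinsics, pixels), "R" (3x3) and "t" (3): a world point X has camera coordinates R X + t. Camera axes: x right, y down, z forward; pixel columns grow to the right and rows downward; lengths in m; the calibration is good to about 2 mm. The wrist camera is an equidistant fisheye: a pixel r from the principal point sees the ray r / f radians off the axis. A picture is of the moment at which its call begins. There is no depth.
- env.finish_job(): hands the job in, once; it reports no verdict.
The state is a dict: "time": time; "joint_positions": joint angles; "qvel": joint speeds; "joint_efforts": joint torques, N m; "tool_pos": TCP position; "ee_rot": TCP orientation; "wrist_force": force on the tool from outside, world axes, zero at the start; "wrist_torque": the same for the moment, N m; "gripper_width": finger opening in m.
Only numpy, scipy, OpenCV 4.12 (cv2) and the standard library are available. Lean on these libraries where they do the work, as an engineer would, in place of code of your own. Each camera call takes 0.05 s, during which the arm holds its last target. There are 200 camera calls.

### The job

Use your fingers as a broom: sweep the three brass hexagonal nuts along the sorting deck and off its open end into the blue bin that has no partitions. Only push them, do not pick any of them up, and leave the upright pipe coupling standing where it is and the tin and mug on the bench undisturbed.

Things in the scene. Friction and masses are not known exactly. Their poses are not given: they have to be found in the camera images.
- deck: fixed grey sorting deck, a flat sheet on a plywood block, 250 mm deep (its x) by 300 mm long (its y); flat top at 75 mm above the bench; 4 mm thick rims standing 15 mm above the top along its two long edges (inner faces at x = -121 and +121 mm); both ends (y = -150 and +150 mm) are open with no lip, and the 3 mm sheet overhangs there; origin at the centre of its underside on the bench, z up; it may be turned a little
- plain_bin: the target: blue open plastic bin, fixed, 250 x 130 mm outside (x, y), 65 mm high, walls 4 mm; origin at the centre of its underside, axes parallel to the deck's; it stands at one end of the deck (+y or -y, this varies), centre 200 mm from the deck's centre, its near wall 15 mm under the deck's overhanging end; one undivided space
- divided_bin: not the target: blue open plastic bin, fixed, 250 x 130 mm outside (x, y), 65 mm high, walls 4 mm; origin at the centre of its underside, axes parallel to the deck's; it stands at one end of the deck (+y or -y, this varies), centre 200 mm from the deck's centre, its near wall 15 mm under the deck's overhanging end; at the end opposite to the plain bin; two partitions split it into three compartments side by side
- nut0: loose brass hexagonal union nut lying flat on the sorting deck, 30 mm across flats (about 35 mm across corners), 16 mm high, 20 mm bore, about 60 g; origin at the centre of its underside, z up, any yaw; it slides when pushed
- nut1: loose brass hexagonal union nut lying flat on the sorting deck, 30 mm across flats (about 35 mm across corners), 16 mm high, 20 mm bore, about 60 g; origin at the centre of its underside, z up, any yaw; it slides when pushed
- nut2: loose brass hexagonal union nut lying flat on the sorting deck, 30 mm across flats (about 35 mm across corners), 16 mm high, 20 mm bore, about 60 g; origin at the centre of its underside, z up, any yaw; it slides when pushed
- coupling: loose brass pipe coupling, a plain round tube standing upright on the deck among the nuts, 30 mm outside diameter, 65 mm tall, 160 g; origin at the centre of its underside; to be left standing. Across the deck (its x) the coupling and the three nuts lie at least 46 mm apart, centre to centre, in any order; along it (its y) each lies within 60 mm of the middle
- tin: loose green tin standing on the bench right of the deck (-y), 66 mm diameter, 110 mm tall; origin at the centre of its underside; to be left alone
- mug: loose white mug standing on the bench left of the deck (+y), 80 mm diameter, 90 mm tall, handle at its +y; origin at the centre of its underside; to be left alone
Not all that is in view belongs to the job. What is shaped like the nut0 but green or red is not meant.

How it is judged:
By the outcome, as a careful person would: the job done as asked, in the order asked, and still so for the second after the job is handed in, with the robot touching nothing.
It also fails if it takes over 51 s, if anything falls off the work surface, if the arm or the gripper's body presses on something with over 40 N, if the wrist force passes 120 N, or if a joint passes its speed limit or range.

## Working session

There is one attempt and no reset: what is moved stays moved. The work goes in short steps, Python scripts to look and compute and a tool call to move; the robot and the scene stay as the last step left them, time stands still between calls to the robot, and variables do not carry over. Pictures are saved under pics/ and viewed, about 8 in all and at most 12, crops included, and the job is handed in when it is done.

Besides the shell and the picture viewer there is one more tool, called after "Emit:" as name(argument=value, ...), one argument or row to a line, values as JSON. arm_command: Moves the arm, as the interface text tells. Its arguments: {"type":"object","properties":{"linear":{"type":"array"},"angular":{"type":"array"},"grip":{"type":"array"},"force":{"type":"number"}},"required":["linear","angular","grip"]}

```bash
mkdir -p pics; ls; python3 - <<'E'
from plant import env
import cv2,numpy as np
s=env.observe();print(s['time'],s['tool_pos'],s['ee_rot'])
for n in('top','scene'):
    d=env.get_image(n);cv2.imwrite(f'pics/{n}0.png',d['color']);print(n,d['mtx'].tolist(),d['R'].tolist(),d['t'].tolist())
    np.savez(f'{n}0.npz',**d)
E
```

```text
pics
0.0 [0.185664   0.64867823 0.40372754] [-6.09542649e-05  1.38924485e-01  9.90302549e-01 -9.18899540e-04]
top [[407.86735798979987, 0.0, 320.95769901086135], [0.0, 407.86735798979987, 205.77262417429992], [0.0, 0.0, 1.0]] [[0.010386618995476873, -0.999937140151922, -0.004223019137839038], [-0.996111902104768, -0.009977220317576212, -0.08753018656415498], [0.08748255043758171, 0.005115742324462561, -0.9961529162480054]] [-0.0024097273360381023, 0.6329054112255069, 1.1218964859550582]
scene [[397.3754551099921, 0.0, 314.54314862118554], [0.0, 397.3754551099921, 203.74618623172378], [0.0, 0.0, 1.0]] [[-0.16122727010033722, 0.9869048736961957, 0.004953549302104308], [0.6433204469523229, 0.10890072869086799, -0.7578122681928954], [-0.7484280659549424, -0.11899328369825503, -0.652453851644429]] [0.11198694069221335, -0.34664796123996205, 1.577913159956531]
```

View pics/top0.png

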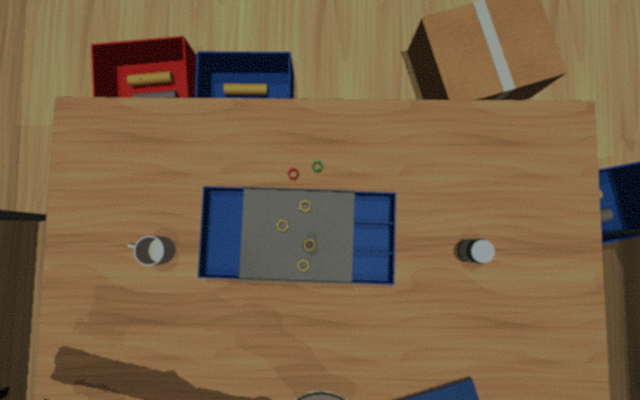

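View pics/scene0.png

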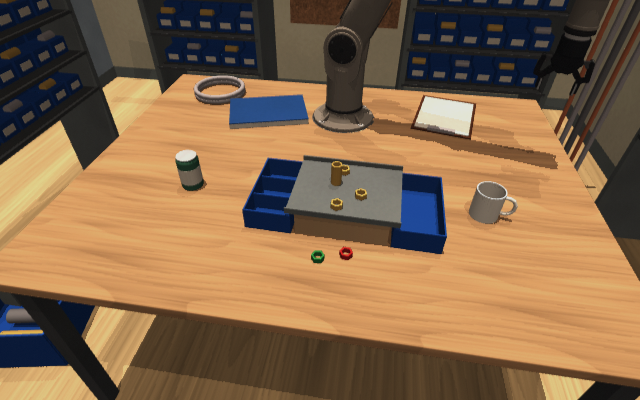

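The top view shows the plain bin on the left (+y) and the divided bin on the right (-y). There are four brass items near (305,206), (282,226), (310,244) and (303,266), and the one at (310,244) is the tall coupling.

```bash
cat > h.py <<'E'
import cv2,numpy as np
def cast(d,uv,z):
    uv=np.atleast_2d(uv).astype(float);K,R,t=d['mtx'],d['R'],d['t']
    r=np.c_[uv,np.ones(len(uv))]@np.linalg.inv(K).T@R; c=-R.T@t
    return c+r*((z-c[2])/r[:,2])[:,None]
def proj(d,X):
    p=(np.atleast_2d(X)@d['R'].T+d['t'])@d['mtx'].T
    return p[:,:2]/p[:,2:]
def brass(im):
    h=cv2.cvtColor(im,cv2.COLOR_BGR2HSV);return cv2.inRange(h,(18,110,60),(34,255,255))
E
python3 - <<'E'
from h import *
for n,box in(('top',(195,180,400,290)),('scene',(280,150,420,225))):
    d=dict(np.load(n+'0.npz'));im=d['color'];m=brass(im);k=np.zeros_like(m);k[box[1]:box[3],box[0]:box[2]]=1;m=m*k
    m=cv2.morphologyEx(m,cv2.MORPH_CLOSE,np.ones((3,3)))
    for c in cv2.findContours(m,0,2)[0]:
        if cv2.contourArea(c)<15:continue
        x,y,w,h=cv2.boundingRect(c);(u,v),r=cv2.minEnclosingCircle(c)
        print(n,(x,y,w,h),cv2.contourArea(c),'z91',cast(d,(u,v),.091).round(4)[0],'z140',cast(d,(u,v),.14).round(4)[0])
d=dict(np.load('top0.npz'))
h=cv2.cvtColor(d['color'],cv2.COLOR_BGR2HSV)
b=cv2.inRange(h,(105,120,30),(130,255,255));b[:180]=0;b[295:]=0;b[:,:195]=0;b[:,400:]=0
pts=cv2.findNonZero(b);rect=cv2.minAreaRect(pts);print(rect);print(cast(d,cv2.boxPoints(rect),.065).round(4))
g=cv2.inRange(h,(0,0,20),(180,90,255));g[:180]=0;g[290:]=0;g[:,:230]=0;g[:,365:]=0
c=max(cv2.findContours(g,0,2)[0],key=cv2.contourArea);r=cv2.minAreaRect(c);print(r);print(cast(d,cv2.boxPoints(r),.078).round(4))
cv2.imwrite('pics/crop.png',cv2.resize(d['color'][180:295,190:405],None,fx=3.5,fy=3.5,interpolation=2))
E
```

```text
top (396, 260, 4, 21) 47.5 z91 [ 0.4601 -0.1989  0.091 ] z140 [ 0.4634 -0.19    0.14  ]
top (298, 259, 11, 12) 83.5 z91 [0.4713 0.0499 0.091 ] z140 [0.4741 0.0475 0.14  ]
top (303, 239, 12, 11) 83.5 z91 [0.5249 0.0347 0.091 ] z140 [0.5253 0.033  0.14  ]
top (277, 220, 11, 11) 80.5 z91 [0.5751 0.1065 0.091 ] z140 [0.5732 0.1016 0.14  ]
top (300, 200, 11, 12) 16.5 z91 [0.6276 0.0462 0.091 ] z140 [0.6233 0.0441 0.14  ]
top (195, 181, 8, 7) 21.5 z91 [0.6826 0.3324 0.091 ] z140 [0.6758 0.3172 0.14  ]
scene (331, 198, 12, 12) 81.0 z91 [0.6382 0.0475 0.091 ] z140 [0.6951 0.0524 0.14  ]
scene (355, 188, 12, 12) 88.0 z91 [0.5852 0.1068 0.091 ] z140 [0.6459 0.1074 0.14  ]
scene (331, 161, 19, 18) 164.5 z91 [0.4791 0.0386 0.091 ] z140 [0.5475 0.0442 0.14  ]
((297.1585693359375, 234.90200805664062), (194.12600708007812, 90.15331268310547), 1.9749339818954468)
[[ 0.4351  0.3309  0.065 ]
 [ 0.6794  0.3314  0.065 ]
 [ 0.6662 -0.2     0.065 ]
 [ 0.423  -0.1903  0.065 ]]
((297.01129150390625, 234.67282104492188), (137.29769897460938, 95.01248168945312), 1.9749339818954468)
[[ 0.4287  0.2518  0.078 ]
 [ 0.683   0.2507  0.078 ]
 [ 0.6737 -0.1209  0.078 ]
 [ 0.4203 -0.1123  0.078 ]]
```

View pics/crop.png

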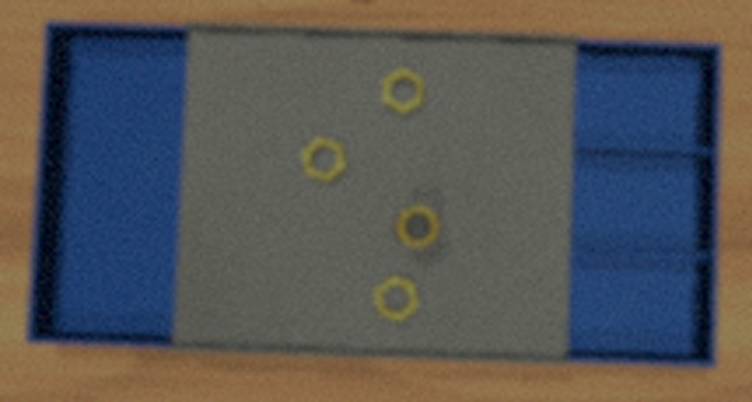

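```bash
python3 - <<'E'
from h import *
from scipy.spatial.transform import Rotation as Ro
d=dict(np.load('top0.npz'))
p=np.array([(187,28),(577,42),(568,355),(172,342)])/3.5+(190,180)
w=cast(d,p,.078)[:,:2];print(w.round(4));c=w.mean(0)
ex=(w[0]-w[3])+(w[1]-w[2]);ey=(w[0]-w[1])+(w[3]-w[2])
print(c,np.linalg.norm(ex)/2,np.linalg.norm(ey)/2,np.degrees(np.arctan2(ex[1],ex[0])),np.degrees(np.arctan2(-ey[0],ey[1])))
q=np.array([[.628,.0465],[.5755,.1065],[.4715,.05],[.525,.034]])
a=(np.arctan2(ex[1],ex[0])+np.arctan2(-ey[0],ey[1]))/2
R=np.array([[np.cos(a),-np.sin(a)],[np.sin(a),np.cos(a)]])
print('deck frame',((q-c)@R*1e3).round(1)); print(np.degrees(a))
from plant import env
s=env.observe();e=s['ee_rot'];M=Ro.from_quat([*e[1:],e[0]]).as_matrix();print(M.round(3))
E
```

```text
[[ 0.6747  0.2142]
 [ 0.6668 -0.0874]
 [ 0.428  -0.0813]
 [ 0.4345  0.2191]]
[0.550984  0.0661313] 0.23953605155661 0.30111316641796765 -1.3121053728099565 -1.3729791587685667
deck frame [[ 77.5 -17.8]
 [ 23.6  40.9]
 [-79.1 -18. ]
 [-25.2 -32.7]]
-1.3425422657892614
[[-0.961  0.275 -0.   ]
 [ 0.275  0.961 -0.002]
 [-0.    -0.002 -1.   ]]
```

Emit:
arm_command(
  linear=[
    [0, 0, 0],
    [0, 0, 0],
    [-28, -39, 0],
    [-28, -39, 0],
    [-28, -39, 0],
    [-28, -39, 0],
    [-28, -39, 0],
    [-28, -39, 0],
    [-28, -39, 0],
    [-28, -39, 0],
    [-28, -39, 0],
    [-28, -39, 0],
  ],
  angular=[
    [0, 0, -0.128],
    [0, 0, -0.128],
    [0, 0, 0],
    [0, 0, 0],
    [0, 0, 0],
    [0, 0, 0],
    [0, 0, 0],
    [0, 0, 0],
    [0, 0, 0],
    [0, 0, 0],
    [0, 0, 0],
    [0, 0, 0],
  ],
  grip=[0, 0, 0, 0, 0, 0, 0, 0, 0, 0, 0, 0],
)

```text
time: 1.3
tool_pos: [0.4649, 0.247, 0.3985]
ee_rot: [-0.004, -0.002, 1.0, -0.003]
wrist_force: [0.9, 0.3, -0.1]
gripper_width: 0.0003
```

```bash
cat > go.py <<'E'
import sys,numpy as np
from scipy.spatial.transform import Rotation as Ro
from plant import env
s=env.observe();e=s['ee_rot'];M=Ro.from_quat([*e[1:],e[0]])
a=np.radians(-1.34);c=np.array([.551,.0661])
R=np.array([[np.cos(a),-np.sin(a)],[np.sin(a),np.cos(a)]])
des=Ro.from_matrix(np.c_[np.r_[-R[:,0],0],np.r_[R[:,1],0],[0,0,-1]])
x,y,zt=map(float,sys.argv[1:4])   # deck frame mm, fingertip height mm
T=np.r_[c+R@[x/1e3,y/1e3],zt/1e3+.173]
print('t',s['time'],'deck xy now',((s['tool_pos'][:2]-c)@R*1e3).round(1),'tip z',round((s['tool_pos'][2]-.173)*1e3,1),'w',round(s['gripper_width']*1e3,1),'F',np.round(s['wrist_force'],1))
print('tool shift mm',(M.inv().apply(T-s['tool_pos'])*1e3).round(1),'rot',(M.inv()*des).as_rotvec().round(4))
E
python3 go.py 77.5 -68 200
```

```text
t 1.3 deck xy now [-90.3 178.8] tip z 225.5 w 0.3 F [ 0.9  0.3 -0.1]
tool shift mm [-161.2 -251.1   25.8] rot [-0.0058 -0.0071  0.0273]
```

Emit:
arm_command(
  linear=[
    [-27, -41, 4],
    [-27, -41, 4],
    [-27, -41, 4],
    [-27, -41, 4],
    [-27, -41, 4],
    [-27, -41, 4],
    [0, 0, 0],
  ],
  angular=[
    [0, 0, 0.027],
    [0, 0, 0],
    [0, 0, 0],
    [0, 0, 0],
    [0, 0, 0],
    [0, 0, 0],
    [0, 0, 0],
  ],
  grip=[0, 0, 0, 0, 0, 0, 0],
)

```text
time: 2.0
tool_pos: [0.624, -0.0149, 0.3735]
ee_rot: [-0.003, 0.016, 1.0, -0.005]
wrist_force: [-0.0, -0.6, 0.2]
gripper_width: 0.0001
```

```bash
python3 go.py 77.5 -68 82
```

```text
t 2.0 deck xy now [ 74.8 -79.3] tip z 200.5 w 0.1 F [-0.  -0.6  0.2]
tool shift mm [ -3.3  12.4 118.4] rot [-0.0097 -0.0067 -0.0094]
```

Emit:
arm_command(
  linear=[
    [-3, 3, 40],
    [0, 2, 40],
    [0, 1, 33],
    [0, 0, 4],
    [0, 0, 0],
  ],
  angular=[
    [-0.01, -0.007, -0.009],
    [0, 0, 0],
    [0, 0, 0],
    [0, 0, 0],
    [0, 0, 0],
  ],
  grip=[0, 0, 0, 0, 0],
)

```text
time: 2.5
tool_pos: [0.6278, -0.011, 0.2533]
ee_rot: [0.001, 0.014, 1.0, 0.0]
wrist_force: [-0.2, 0.6, 1.0]
gripper_width: -0.0001
```

```bash
python3 go.py 77.5 -18 82; python3 - <<'E'
from h import *
from plant import env
d=env.get_image('scene');cv2.imwrite('pics/s1.png',cv2.resize(d['color'][100:270,220:470],None,fx=3,fy=3))
E
```

```text
t 2.5 deck xy now [ 78.5 -75.2] tip z 80.3 w -0.1 F [-0.2  0.6  1. ]
tool shift mm [ 1.3 57.2 -1.7] rot [ 0.0006  0.0016 -0.0047]
```

View pics/s1.png

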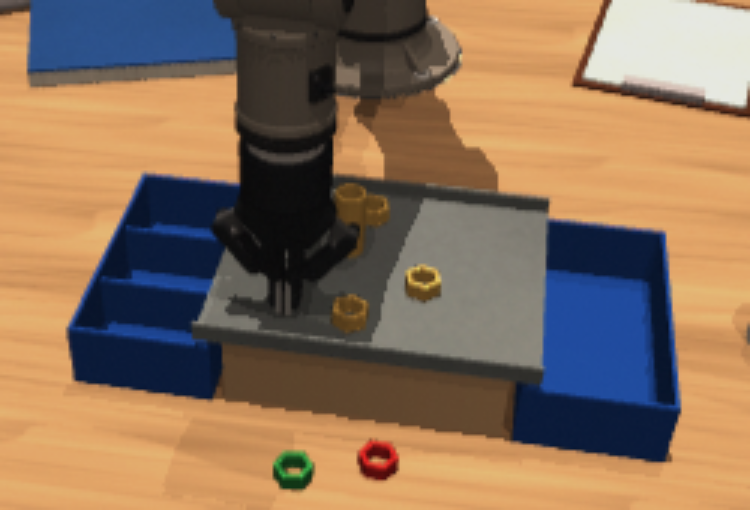

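The gripper is shut behind the far nut, tips 5 mm above the deck and lined up with the lane. I'll start the sweep.

Emit:
arm_command(
  linear=[
    [1, 20, 0],
    [0, 20, 0],
    [0, 20, 0],
    [0, 20, 0],
    [0, 20, 0],
    [0, 20, 0],
    [0, 20, 0],
  ],
  angular=[
    [0, 0, -0.005],
    [0, 0, 0],
    [0, 0, 0],
    [0, 0, 0],
    [0, 0, 0],
    [0, 0, 0],
    [0, 0, 0],
  ],
  grip=[0, 0, 0, 0, 0, 0, 0],
)

```text
time: 3.25
tool_pos: [0.6349, 0.1298, 0.2699]
ee_rot: [0.011, 0.015, 1.0, 0.001]
wrist_force: [-0.2, 0.3, -1.1]
gripper_width: 0.0002
```

```bash
python3 go.py 77.5 160 81; cat > look.py <<'E'
import sys
from h import *
from plant import env
d=env.get_image('scene');im=d['color'];m=brass(im);k=np.zeros_like(m);k[150:265,280:450]=1
a=np.radians(-1.34);c=np.array([.551,.0661]);R=np.array([[np.cos(a),-np.sin(a)],[np.sin(a),np.cos(a)]])
for ct in cv2.findContours(cv2.morphologyEx(m*k,cv2.MORPH_CLOSE,np.ones((3,3))),0,2)[0]:
    if cv2.contourArea(ct)<15:continue
    x,y,w,h=cv2.boundingRect(ct);P=[(x+w/2,y+h/2)]
    print((x,y,w,h),[((cast(d,P,z)[0,:2]-c)@R*1e3).round(0).tolist() for z in(.083,.012)])
cv2.imwrite(sys.argv[1],cv2.resize(im[100:270,220:470],None,fx=3,fy=3))
E
python3 look.py pics/s2.png
```

```text
t 3.25 deck xy now [82.4 65.7] tip z 96.9 w 0.2 F [-0.2  0.3 -1.1]
tool shift mm [ 5.9 94.3 16. ] rot [ 0.0025  0.0223 -0.0067]
(371, 256, 39, 6) [[245.0, 131.0], [180.0, 138.0]]
(370, 204, 13, 12) [[83.0, 89.0], [1.0, 91.0]]
(355, 191, 8, 10) [[35.0, 38.0], [-52.0, 35.0]]
(331, 161, 19, 25) [[-57.0, -25.0], [-153.0, -34.0]]
```

Emit:
arm_command(
  linear=[
    [2, -20, 0],
    [2, -15, 0],
    [1, 0, 6],
    [0, 0, 8],
    [0, 0, 2],
  ],
  angular=[
    [0, 0.022, -0.006],
    [0, 0, 0],
    [0, 0, 0],
    [0, 0, 0],
    [0, 0, 0],
  ],
  grip=[0, 0, 0, 0, 0],
)

```text
time: 3.8
tool_pos: [0.6306, 0.1007, 0.2596]
ee_rot: [0.006, 0.008, 1.0, 0.005]
wrist_force: [-0.2, 0.4, -0.3]
gripper_width: -0.0002
```

```bash
python3 go.py 80 160 81; python3 look.py pics/s3.png
```

```text
t 3.8 deck xy now [78.8 36.5] tip z 86.6 w -0.2 F [-0.2  0.4 -0.3]
tool shift mm [ -2.  123.4   6.9] rot [0.0101 0.0114 0.0071]
(373, 205, 13, 8) [[77.0, 96.0], [-5.0, 99.0]]
(331, 177, 7, 9) [[-16.0, -36.0], [-108.0, -47.0]]
(331, 161, 15, 15) [[-80.0, -34.0], [-179.0, -44.0]]
```

View pics/s3.png

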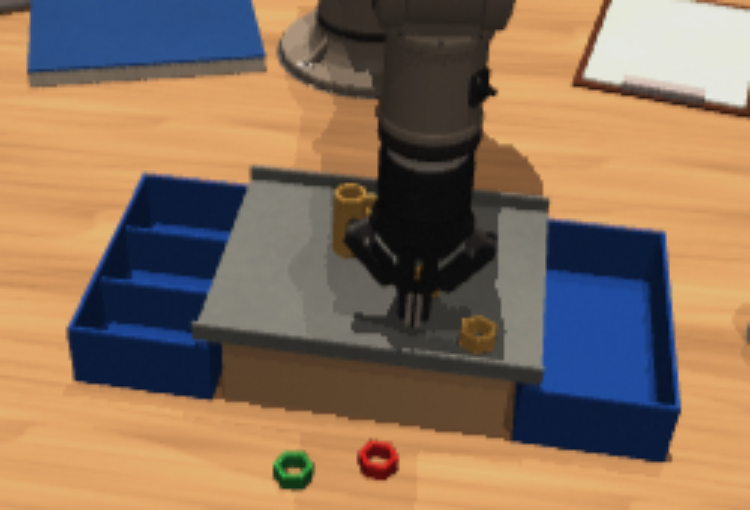

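Emit:
arm_command(
  linear=[
    [-3, 0, 6],
    [-1, 15, 3],
    [-1, 15, 2],
    [0, 15, 2],
    [0, 15, 2],
  ],
  angular=[
    [0.01, 0.011, 0.007],
    [0, 0.003, 0],
    [0, 0.003, 0],
    [0, 0.003, 0],
    [0, 0.003, 0],
  ],
  grip=[0, 0, 0, 0, 0],
)

```text
time: 4.35
tool_pos: [0.6418, 0.1539, 0.2485]
ee_rot: [-0.003, 0.016, 1.0, -0.007]
wrist_force: [-1.0, -10.7, 15.0]
gripper_width: -0.0001
```

```bash
python3 go.py 82 165 81; python3 look.py pics/s4.png
```

```text
t 4.35 deck xy now [88.8 89.9] tip z 75.5 w -0.1 F [ -1.  -10.7  15. ]
tool shift mm [ 7.5 75.  -6.6] rot [-0.0146 -0.0063 -0.0092]
(381, 207, 13, 13) [[91.0, 117.0], [10.0, 122.0]]
(331, 161, 19, 19) [[-72.0, -27.0], [-169.0, -37.0]]
```

Emit:
arm_command(
  linear=[
    [2, 0, -6],
    [0, 15, 0],
    [0, 15, 0],
    [0, 15, 0],
  ],
  angular=[
    [-0.014, -0.006, -0.009],
    [0, 0, 0],
    [0, 0, 0],
    [0, 0, 0],
  ],
  grip=[0, 0, 0, 0],
)

```text
time: 4.8
tool_pos: [0.6419, 0.2073, 0.2558]
ee_rot: [0.002, 0.01, 1.0, 0.001]
wrist_force: [0.3, 0.5, -0.2]
gripper_width: 0.0002
```

```bash
python3 go.py 85 165 82; python3 look.py pics/s5.png
```

```text
t 4.8 deck xy now [ 87.5 143.3] tip z 82.8 w 0.2 F [ 0.3  0.5 -0.2]
tool shift mm [ 2.5 21.7  0.8] rot [0.0021 0.003  0.0028]
(401, 217, 9, 13) [[120.0, 163.0], [42.0, 173.0]]
(355, 188, 12, 12) [[25.0, 43.0], [-63.0, 40.0]]
(331, 161, 19, 20) [[-69.0, -26.0], [-167.0, -36.0]]
```

Emit:
arm_command(
  linear=[
    [1, 15, 0],
    [0, 8, 0],
  ],
  angular=[
    [0, 0, 0],
    [0, 0, 0],
  ],
  grip=[0, 0],
)

```text
time: 5.05
tool_pos: [0.6393, 0.2391, 0.2543]
ee_rot: [0.0, 0.007, 1.0, 0.003]
wrist_force: [-0.1, 1.6, -0.0]
gripper_width: 0.0002
```

```bash
python3 go.py 23.6 -5 150; python3 look.py pics/s6.png
```

```text
t 5.05 deck xy now [ 84.3 175.1] tip z 81.3 w 0.2 F [-0.1  1.6 -0. ]
tool shift mm [  62.5 -179.   -69.8] rot [0.0061 0.0001 0.0101]
(355, 188, 12, 12) [[25.0, 43.0], [-63.0, 40.0]]
(332, 178, 8, 8) [[-15.0, -32.0], [-107.0, -42.0]]
(331, 161, 19, 18) [[-74.0, -27.0], [-172.0, -37.0]]
```

View pics/s6.png

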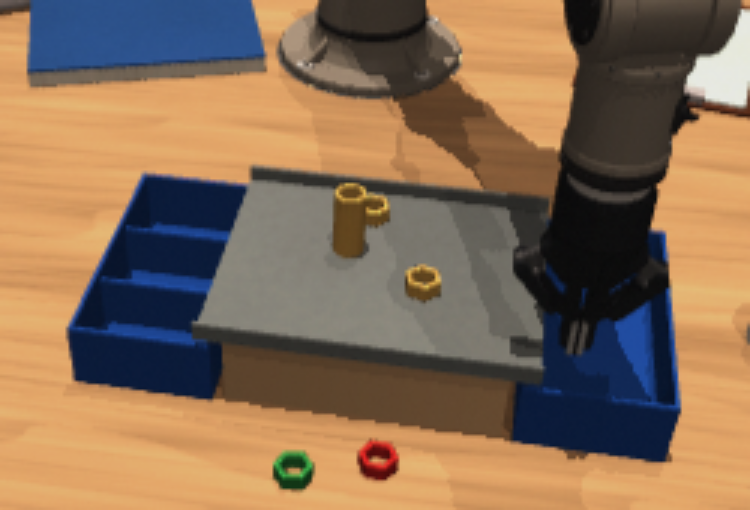

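Nut A has left the deck over the +y end. The coupling at (349,215) and nut B at (423,283) haven't moved. B is next.

Emit:
arm_command(
  linear=[
    [0, 0, -40],
    [0, 0, -40],
    [15, -45, 0],
    [15, -45, 0],
    [14, -45, 0],
    [14, -38, 0],
    [0, 0, 0],
  ],
  angular=[
    [0.006, 0, 0.01],
    [0, 0, 0],
    [0, 0, 0],
    [0, 0, 0],
    [0, 0, 0],
    [0, 0, 0],
    [0, 0, 0],
  ],
  grip=[0, 0, 0, 0, 0, 0, 0],
)

```text
time: 5.8
tool_pos: [0.5747, 0.0656, 0.3349]
ee_rot: [-0.001, 0.009, 1.0, -0.001]
wrist_force: [0.3, -0.5, -0.4]
gripper_width: 0.0
```

```bash
python3 go.py 25 -5 83; python3 - <<'E'
from h import *
from plant import env
d=env.get_image('top');cv2.imwrite('pics/t2.png',cv2.resize(d['color'][180:295,190:405],None,fx=3,fy=3))
E
```

```text
t 5.8 deck xy now [23.8  0.1] tip z 161.9 w 0.0 F [ 0.3 -0.5 -0.4]
tool shift mm [-1.4 -4.9 78.9] rot [-0.0016 -0.0029  0.0058]
```

View pics/t2.png

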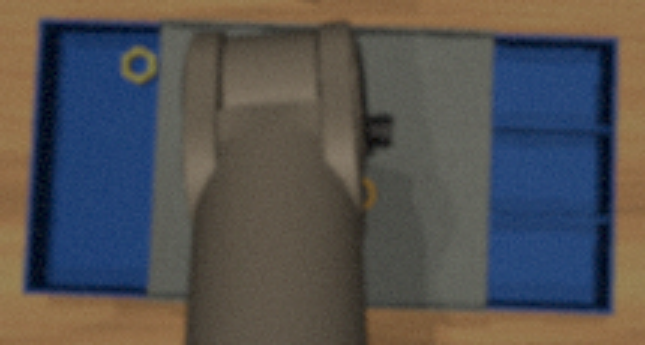

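Nut A is in the plain bin at crop pixel (138,65). I'm going down behind B.

Emit:
arm_command(
  linear=[
    [-1, -3, 35],
    [0, -2, 30],
    [0, 0, 10],
    [0, 0, 2],
  ],
  angular=[
    [0, -0.003, 0.006],
    [0, 0, 0],
    [0, 0, 0],
    [0, 0, 0],
  ],
  grip=[0, 0, 0, 0],
)

```text
time: 6.25
tool_pos: [0.5788, 0.0677, 0.2573]
ee_rot: [0.003, 0.009, 1.0, 0.002]
wrist_force: [-0.3, -0.8, -0.2]
gripper_width: 0.0003
```

```bash
python3 go.py 25 170 82; python3 look.py pics/s7.png
```

```text
t 6.25 deck xy now [27.7  2.3] tip z 84.3 w 0.3 F [-0.3 -0.8 -0.2]
tool shift mm [  1.8 167.7   2.9] rot [0.004  0.0058 0.0055]
(355, 188, 12, 12) [[25.0, 43.0], [-63.0, 40.0]]
(331, 179, 6, 7) [[-11.0, -37.0], [-103.0, -48.0]]
```

View pics/s7.png

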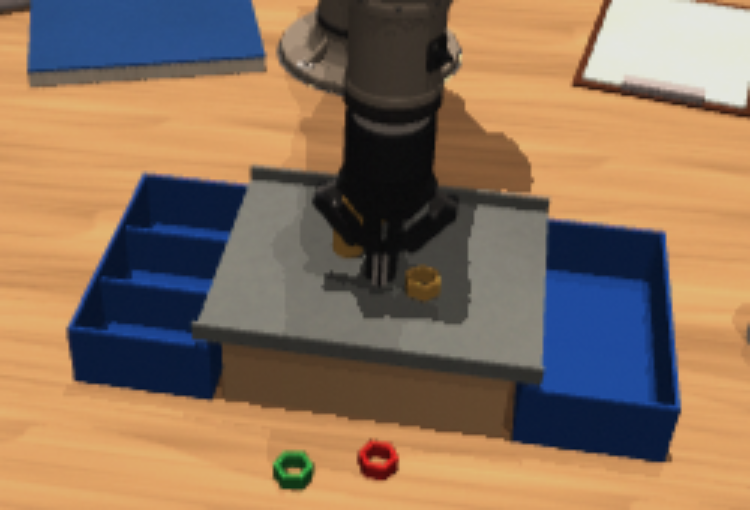

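The tips are behind B, which is still at (423,283), and the coupling's foot at (347,245) hasn't moved. I'm pushing in short calls.

Emit:
arm_command(
  linear=[
    [2, 10, 1],
    [0, 15, 0],
    [0, 15, 0],
    [0, 15, 0],
  ],
  angular=[
    [0.004, 0.006, 0.005],
    [0, 0, 0],
    [0, 0, 0],
    [0, 0, 0],
  ],
  grip=[0, 0, 0, 0],
)

```text
time: 6.7
tool_pos: [0.5794, 0.1272, 0.2598]
ee_rot: [0.002, 0.012, 1.0, 0.001]
wrist_force: [0.2, -0.2, 0.3]
gripper_width: 0.0001
```

```bash
python3 go.py 25 170 82; python3 look.py pics/s8.png
```

```text
t 6.7 deck xy now [27.  61.7] tip z 86.8 w 0.1 F [ 0.2 -0.2  0.3]
tool shift mm [  2.1 108.2   5. ] rot [ 0.0014  0.0042 -0.0009]
(372, 193, 11, 10) [[34.0, 88.0], [-53.0, 90.0]]
(332, 175, 7, 11) [[-21.0, -34.0], [-114.0, -45.0]]
(331, 161, 18, 18) [[-74.0, -28.0], [-172.0, -39.0]]
```

Emit:
arm_command(
  linear=[
    [-2, 8, 4],
    [0, 15, 1],
    [0, 15, 0],
  ],
  angular=[
    [0.001, 0.004, 0],
    [0, 0, 0],
    [0, 0, 0],
  ],
  grip=[0, 0, 0],
)

```text
time: 7.05
tool_pos: [0.5845, 0.1661, 0.2585]
ee_rot: [0.003, 0.012, 1.0, -0.001]
wrist_force: [-0.7, -0.1, -0.4]
gripper_width: 0.0001
```

```bash
python3 go.py 30 170 82; python3 look.py pics/s9.png
```

```text
t 7.05 deck xy now [ 31.1 100.8] tip z 85.5 w 0.1 F [-0.7 -0.1 -0.4]
tool shift mm [ 1.2 69.2  3.4] rot [-0.0022  0.0054 -0.0007]
(331, 161, 19, 19) [[-72.0, -27.0], [-169.0, -37.0]]
```

View pics/s9.png

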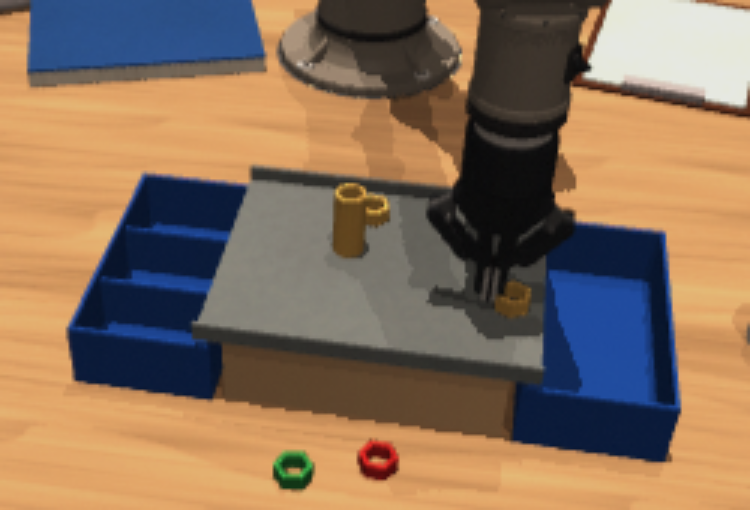

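The fingers are still pushing B, now at (513,298), towards the edge. I'm pushing on over the end.

Emit:
arm_command(
  linear=[
    [0, 10, 3],
    [0, 17, 1],
    [0, 17, 0],
    [0, 17, 0],
    [0, 10, 0],
  ],
  angular=[
    [-0.002, 0.005, 0],
    [0, 0, 0],
    [0, 0, 0],
    [0, 0, 0],
    [0, 0, 0],
  ],
  grip=[0, 0, 0, 0, 0],
)

```text
time: 7.6
tool_pos: [0.5892, 0.2363, 0.2577]
ee_rot: [0.002, 0.014, 1.0, -0.003]
wrist_force: [0.2, 0.2, -0.2]
gripper_width: 0.0001
```

```bash
python3 go.py -79 -75 165; python3 look.py pics/s10.png
```

```text
t 7.6 deck xy now [ 34.2 171.1] tip z 84.7 w 0.1 F [ 0.2  0.2 -0.2]
tool shift mm [ 111.7 -247.   -79.6] rot [-0.0053  0.005  -0.0046]
(406, 221, 12, 9) [[124.0, 179.0], [47.0, 191.0]]
(331, 178, 10, 8) [[-15.0, -32.0], [-107.0, -42.0]]
(331, 161, 19, 14) [[-84.0, -28.0], [-183.0, -38.0]]
```

B is in the bin, at deck coordinates (47,191) mm. Next I lift, go round above the near lane and come down behind C.

Emit:
arm_command(
  linear=[
    [0, 0, -45],
    [0, 0, -40],
    [37, 0, 0],
    [37, -15, 0],
    [37, -30, 0],
    [0, -45, 0],
    [0, -45, 0],
    [0, -45, 0],
    [0, -45, 0],
    [0, -25, 0],
    [0, 0, 0],
  ],
  angular=[
    [-0.005, 0.005, -0.005],
    [0, 0, 0],
    [0, 0, 0],
    [0, 0, 0],
    [0, 0, 0],
    [0, 0, 0],
    [0, 0, 0],
    [0, 0, 0],
    [0, 0, 0],
    [0, 0, 0],
    [0, 0, 0],
  ],
  grip=[0, 0, 0, 0, 0, 0, 0, 0, 0, 0, 0],
)

```text
time: 8.75
tool_pos: [0.4664, -0.0119, 0.3411]
ee_rot: [-0.004, 0.003, 1.0, 0.001]
wrist_force: [0.3, -0.1, 0.4]
gripper_width: -0.0002
```

```bash
python3 go.py -81 -70 84
```

```text
t 8.75 deck xy now [-82.8 -80. ] tip z 168.1 w -0.2 F [ 0.3 -0.1  0.4]
tool shift mm [-2.5  9.8 84.1] rot [ 0.0018 -0.0072  0.0167]
```

Emit:
arm_command(
  linear=[
    [-2, 2, 35],
    [0, 0, 30],
    [0, 0, 15],
    [0, 0, 2],
  ],
  angular=[
    [0.002, -0.007, 0.017],
    [0, 0, 0],
    [0, 0, 0],
    [0, 0, 0],
  ],
  grip=[0, 0, 0, 0],
)

```text
time: 9.15
tool_pos: [0.4689, -0.0077, 0.257]
ee_rot: [0.001, 0.012, 1.0, 0.001]
wrist_force: [-0.4, -0.4, 0.3]
gripper_width: -0.0005
```

```bash
python3 go.py -80 170 82; python3 look.py pics/s11.png
```

```text
t 9.15 deck xy now [-80.3 -75.7] tip z 84.0 w -0.5 F [-0.4 -0.4  0.3]
tool shift mm [-2.000e-01  2.457e+02  2.500e+00] rot [ 0.002   0.0026 -0.0005]
(407, 218, 12, 12) [[118.0, 182.0], [40.0, 193.0]]
(331, 161, 19, 25) [[-57.0, -25.0], [-153.0, -34.0]]
```

Emit:
arm_command(
  linear=[
    [0, 15, 2],
    [0, 15, 0],
    [0, 15, 0],
    [0, 15, 0],
  ],
  angular=[
    [0.002, 0.003, 0],
    [0, 0, 0],
    [0, 0, 0],
    [0, 0, 0],
  ],
  grip=[0, 0, 0, 0],
)

```text
time: 9.6
tool_pos: [0.4716, 0.0542, 0.2582]
ee_rot: [0.001, 0.013, 1.0, 0.0]
wrist_force: [-0.3, -0.6, -1.0]
gripper_width: -0.0002
```

```bash
python3 go.py -80 170 82; python3 look.py pics/s12.png
```

```text
t 9.6 deck xy now [-79.1 -13.8] tip z 85.2 w -0.2 F [-0.3 -0.6 -1. ]
tool shift mm [  1.3 183.8   3.3] rot [ 0.0007  0.0025 -0.0023]
(407, 218, 12, 12) [[118.0, 182.0], [40.0, 193.0]]
(332, 174, 10, 12) [[-24.0, -30.0], [-117.0, -41.0]]
(350, 166, 10, 9) [[-80.0, 15.0], [-178.0, 9.0]]
(331, 161, 11, 13) [[-84.0, -40.0], [-183.0, -52.0]]
```

C is moving cleanly along x = -80 mm, now at y ≈ 15 mm, and the coupling hasn't moved.

Emit:
arm_command(
  linear=[
    [1, 12, 3],
    [0, 15, 0],
    [0, 15, 0],
    [0, 15, 0],
  ],
  angular=[
    [0, 0.002, -0.002],
    [0, 0, 0],
    [0, 0, 0],
    [0, 0, 0],
  ],
  grip=[0, 0, 0, 0],
)

```text
time: 10.05
tool_pos: [0.4749, 0.1108, 0.2604]
ee_rot: [0.005, 0.013, 1.0, -0.0]
wrist_force: [0.7, -0.4, -0.8]
gripper_width: -0.0002
```

```bash
python3 go.py -80 170 82; python3 look.py pics/s13.png
```

```text
t 10.05 deck xy now [-77.1  42.9] tip z 87.4 w -0.2 F [ 0.7 -0.4 -0.8]
tool shift mm [  3.3 127.1   5.4] rot [ 0.0001  0.0099 -0.003 ]
(407, 218, 12, 12) [[118.0, 182.0], [40.0, 193.0]]
(367, 169, 11, 11) [[-70.0, 67.0], [-168.0, 66.0]]
(331, 161, 11, 25) [[-55.0, -36.0], [-151.0, -47.0]]
```

Emit:
arm_command(
  linear=[
    [1, 10, 5],
    [1, 15, 1],
    [1, 15, 0],
    [0, 15, 0],
  ],
  angular=[
    [0, 0.01, -0.003],
    [0, 0, 0],
    [0, 0, 0],
    [0, 0, 0],
  ],
  grip=[0, 0, 0, 0],
)

```text
time: 10.5
tool_pos: [0.4768, 0.1617, 0.2586]
ee_rot: [0.003, 0.015, 1.0, -0.002]
wrist_force: [0.1, 0.5, -0.5]
gripper_width: -0.0002
```

```bash
python3 go.py -78 170 82; python3 look.py pics/s14.png
```

```text
t 10.5 deck xy now [-76.4  93.8] tip z 85.6 w -0.2 F [ 0.1  0.5 -0.5]
tool shift mm [ 2.2 76.2  3.3] rot [-0.0037  0.0062 -0.0074]
(407, 218, 12, 12) [[118.0, 182.0], [40.0, 193.0]]
(384, 171, 11, 12) [[-67.0, 115.0], [-164.0, 120.0]]
(331, 161, 11, 25) [[-55.0, -36.0], [-151.0, -47.0]]
```

Emit:
arm_command(
  linear=[
    [-5, 0, 4],
    [0, 12, 1],
    [0, 15, 0],
    [0, 15, 0],
    [0, 15, 0],
    [0, 15, 0],
  ],
  angular=[
    [-0.004, 0.006, -0.007],
    [0, 0, 0],
    [0, 0, 0],
    [0, 0, 0],
    [0, 0, 0],
    [0, 0, 0],
  ],
  grip=[0, 0, 0, 0, 0, 0],
)

```text
time: 11.15
tool_pos: [0.4831, 0.2327, 0.2577]
ee_rot: [-0.005, 0.012, 1.0, -0.002]
wrist_force: [1.0, 0.1, -0.5]
gripper_width: -0.0
```

```bash
python3 go.py -72 170 82; python3 look.py pics/s15.png
```

```text
t 11.15 deck xy now [-71.8 165. ] tip z 84.7 w -0.0 F [ 1.   0.1 -0.5]
tool shift mm [0.2 5.  2.7] rot [-0.0037 -0.0099 -0.0014]
(407, 218, 12, 12) [[118.0, 182.0], [40.0, 193.0]]
(405, 195, 10, 7) [[19.0, 174.0], [-69.0, 185.0]]
(331, 161, 11, 13) [[-84.0, -40.0], [-183.0, -52.0]]
```

View pics/s15.png

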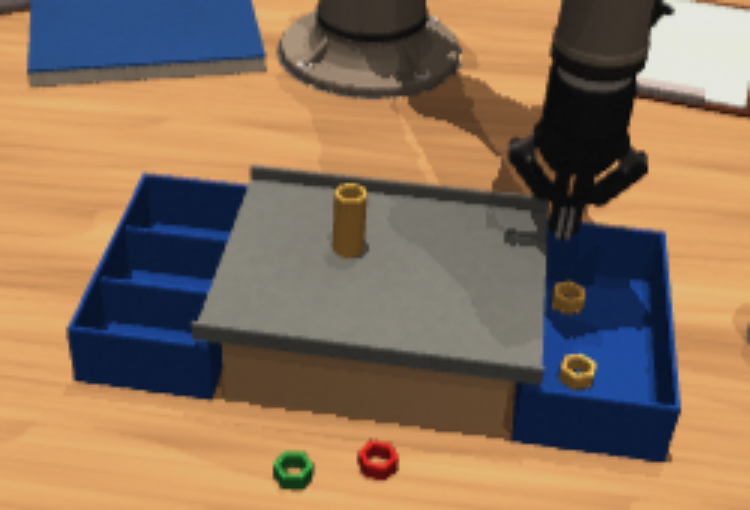

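The deck is clear of nuts. B at (578,370) and C at (569,297) lie in the plain bin, A is hidden behind the front wall, and the coupling is standing at (349,215). I'll retreat upwards and check from the top.

Emit:
arm_command(
  linear=[
    [0, 0, -45],
    [0, 0, -45],
    [0, 0, -45],
    [0, -45, -15],
    [0, -45, 0],
    [0, -45, 0],
    [0, -45, 0],
    [0, -45, 0],
    [0, 0, 0],
    [0, 0, 0],
  ],
  angular=[
    [0, 0, 0],
    [0, 0, 0],
    [0, 0, 0],
    [0, 0, 0],
    [0, 0, 0],
    [0, 0, 0],
    [0, 0, 0],
    [0, 0, 0],
    [0, 0, 0],
    [0, 0, 0],
  ],
  grip=[0, 0, 0, 0, 0, 0, 0, 0, 0, 0],
)

```text
time: 12.2
tool_pos: [0.4811, 0.0158, 0.4113]
ee_rot: [-0.006, 0.0, 1.0, -0.001]
wrist_force: [-0.0, 1.1, 0.4]
gripper_width: 0.0004
```

```bash
python3 go.py -72 0 230; python3 - <<'E'
from h import *
from plant import env
d=env.get_image('top');cv2.imwrite('pics/t3.png',cv2.resize(d['color'][150:310,100:510],None,fx=1.9,fy=1.9))
E
```

```text
t 12.2 deck xy now [-68.7 -52. ] tip z 238.3 w 0.4 F [-0.   1.1  0.4]
tool shift mm [ 2.  52.1  8.2] rot [-0.0031 -0.0123  0.0234]
```

View pics/t3.png

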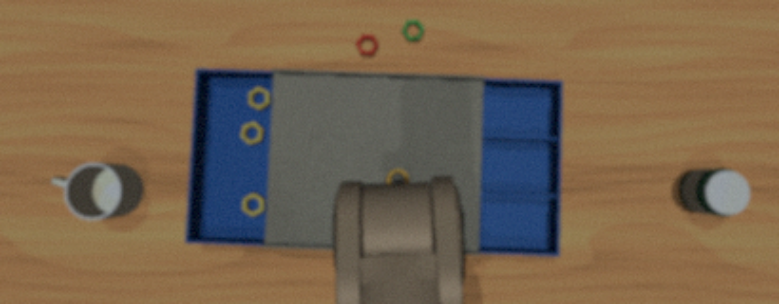

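All three nuts are in the plain bin, at (258,98), (251,132) and (252,205). The tin and mug haven't moved, so I'm handing in.

```bash
python3 -c "
from plant import env
print(env.finish_job())"
```

```text
the job is handed in; nothing more can be done
None
```

I swept the three brass nuts one at a time, with shut fingers, off the deck's +y end into the undivided blue bin. I handed the job in at about 12 s of the 51 s allowed.

- **Nuts:** the last top view shows all three lying in the plain bin. None was picked up.
- **Other things:** the tin, mug and the red and green nuts look unmoved. In the last scene view the coupling stands upright where it was. The arm hid part of it in the final top view.
- **What went wrong on the way:** in the first sweep the fingers rose about 15 mm and ended up above the first nut, so I backed off, lowered and pushed again. On that second push the fingertips pressed on the deck with about 15 N (18 N in all at the wrist), the highest wrist reading I saw.

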